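# Fit the filter cassette, lock it in and open the valve

## Robot

A 6-joint arm with a two-finger parallel gripper is mounted at the origin on a cart in front of the work surface, level with it; the furniture and walls round the work are solid. World frame = base frame: x ahead of the robot, y to its left, z up, the work surface at z = 0. Lengths are in m, angles in rad, forces in N, time in s.
With the tool pointing down it reaches from about 0.3 to 0.775 m from the base axis. Payload 14.6 kg.
Tool frame: the origin (TCP) lies on the centre line of the jaws, within the pads' length; the fingertips stand 19 mm ahead of it and the grasp point (between the pads) is the TCP; z points along the fingers, y is the line along which they close (so a half turn about z gives the same grasp; the last joint's range is limited). The gripper opens to 94 mm and grips with 3 to 60 N. Pads are 16 mm wide; open, the fingers measure 119 mm over their backs; the gripper's body (75 mm by 177 mm) begins 78 mm behind the grasp point.
Start: joints at [1.091, 0.3, 1.521, -0, 1.321, -0.067], TCP at [0.221, 0.504, 0.224] pointing down, gripper open.
Joint ranges: [-3.03, 3.03], [-0.79, 2.21], [0.23, 2.52], [-1.04, 4.18], [0, 3.07], [-2.55, 2.55]. Speed limits (rad/s): [2.22, 2.22, 2.57, 3.14, 3.14, 3.14].

## Interface

Orientations are given as [roll, pitch, yaw] about the fixed x, y, z axes, in that order (R = Rz(yaw) Ry(pitch) Rx(roll)).
In Python, from station import get_obs, camera, workorder gives the robot as it stands.
- The arm moves only by the tool play_rows, never from a script. Its argument "motion" is a list that holds one entry, the list of rows, each a list of 7 numbers: the shift along the tool's x, y, z as a fraction of full scale, then the turn, a rotation vector about the tool's x, y, z as a fraction of full scale, then the opening, from -1 (shut) to 1 (fully open). In form: [[[x, y, z, ax, ay, az, grip], ...]]. A call has 1 to 10 rows; each row is the pose to reach, as a shift and turn from the pose commanded when the call began, along the tool's axes at that moment, turning the shorter way round; what a row does not reach only later rows make up. Full scale, the value 1, is 0.25 m for a shift and 2 pi rad for a turn. A row lasts 1/10 s, in which the tool goes at most 50 mm and 8.59 degrees, less where a joint would pass 70% of its speed; a pose out of reach is approached as far as the arm can. A call with a number of a shift or a turn outside -1 to 1 is refused whole. A call with a gripper value outside its range is refused whole. The fingers move at their own pace and stop on an object; "grip_force" is the grip in N (left out, the last holds). Time passes only in rows, so rows that repeat a pose let the fingers close. It gives the time, the measured TCP pose, the force, the opening and the grip force at its end, in the units of the state.
- get_obs(): the state, without advancing time (a new reading comes with each control period).
- camera(name): name is "scene" or "top"; returns a dict with "frame" (400x640x3 uint8, red, green, blue), "z_map" (400x640 float32, m along the optical axis (not along the pixel's ray), 0 where there is no reading), "camera_matrix" (3x3 intrinsics, pixels), "D" ([k1, k2, p1, p2, k3] as OpenCV has them; the pictures are not rectified), "T" (4x4, takes a point from camera to world coordinates). Camera axes: x right, y up, looking along -z (the intrinsics and any distortion apply to the point x, -y, -z); pixel columns grow to the right and rows downward; lengths in m; the calibration is good to about 2 mm. A picture is of the moment at which its call begins.
- workorder.hand_in(): hands the job in; it is judged then, once.
The state is a dict: "time_s": time; "qpos": joint angles; "joint_vel": joint speeds; "tau": joint torques, N m; "ee_pos": TCP position; "eef_rot": TCP orientation; "force": force on the tool from outside, world axes, zero at the start; "moment": the same for the moment, N m; "grip_width": finger opening in m; "grip_force": force on a finger pad.
Only numpy, scipy, OpenCV 4.12 (cv2) and the standard library are available. Lean on these libraries where they do the work, as an engineer would, in place of code of your own. Each camera call takes 0.05 s, during which the arm holds its last target. There are 200 camera calls.

## Task

Put the worktop water filter back into service: slide its lock fully back to the open stop, then lift the filter cassette out of the stand, set it down upright on the bare worktop well clear of the stand and let go, because the stand leaves only its long sides free and the bay only its short ends. Take it again by those ends, lower it gently into the bay between the two steel cheeks so that it sits flat, square and centred, and let go. Then slide the lock over it to the closed stop, and last of all turn the valve lever a quarter turn to fully open; leave everything else on the worktop alone.

Things in the scene. Friction and masses are not known exactly. Their poses are not given: they have to be found in the camera images.
- filter_unit: Worktop water filter, fixed: white base 120 x 265 x 15 mm. Origin on the worktop under the bay's middle; x away from its front, y left, z up. Bay between two steel cheeks, 50 mm long in x, 8 thick, top z = 65 mm, inner faces at y = +-22.5 mm; open in front and behind; floor at z = 18 mm. At y = 40 to 133 mm the lock housing (rails to z = 78 mm); at the right the brass ball valve.
- bay (a point): Centre of the bay's floor, axes as the unit's: the cassette's underside centre goes here, its long side along x.
- lock (a joint): Slide lock in m: 0 = open stop (tongue clear of the bay), 0.05 = closed stop (flat steel tongue reaches over the bay, 3 mm above a seated cassette). Growing values move it along the unit's -y. The tongue is 32 mm wide, from z = 71 to 78 mm.
- lock_grip (a point): Point to grip on the lock, moving with it: middle of a black upright block 26 mm (unit x) x 14 mm (unit y) standing on the tongue, from z = 78 to 105 mm over the worktop; this point is 95 mm over the worktop.
- valve (a joint): Quarter-turn valve lever in rad: 0 = closed, lever points to the unit's -x (front); pi/2 = fully open, lever points to the unit's -y (right, in line with the brass pipe). Turns anticlockwise seen from above; stays where it is left; starts closed or nearly so.
- valve_grip (a point): Point to grip on the valve lever, turning with it: on the middle of the black blade, 58 mm from the turning axis, 78 mm over the worktop. Axes at this point: x along the blade towards the axis, z up. The blade is 11 mm thick, 26 mm tall (z = 62 to 88 mm), and ends 77 mm from the axis.
- valve_axis (a point): Point on the vertical turning axis of the valve lever, 75 mm over the worktop.
- stand: Small steel storage stand, fixed on the worktop: base plate 95 x 56 x 6 mm, two upright end walls 46 mm wide, 6 mm thick, to z = 64 mm, standing across x at x = +-35.5 mm (inner faces 65 mm apart). Origin under its centre. Its y sides are open.
- cassette: Filter cassette, a white block 60 (x) x 40 (y) x 50 mm high (z) with a grey grille on top, 0.25 kg, standing in the stand between its end walls at the start. Origin at the centre of its underside. Its short ends are the x faces, its long sides the y faces.
- salt_shaker: Bystander, leave alone: salt shaker, 44 mm wide, 90 high. Origin at the centre of its underside.
- steel_cup: Bystander, leave alone: small steel beaker, 56 mm wide, 64 high. Origin at the centre of its underside.
- tin_2: Bystander, leave alone: short food tin, 76 mm wide, 58 high. Origin at the centre of its underside.
- spice_1: Bystander, leave alone: spice jar, 41 mm wide, 105 high. Origin at the centre of its underside.
- spice_2: Bystander, leave alone: spice jar, 41 mm wide, 105 high. Origin at the centre of its underside.
- teaspoon: Bystander, leave alone: teaspoon lying flat, 130 mm long, 27 wide, 11 high. Origin at the centre of its underside.
- mug: Bystander, leave alone: dotted mug, 82 mm across, 114 with its handle, 91 high. Origin at the centre of its underside.
Things that resemble listed ones, but are neither listed nor needed, are in the scene too. Leave any green look-alike of the cassette alone. What is shaped like the stand but orange is not meant.

How it is judged:
On the way, in this order (a step that is already met when the one before it is completed fails the run):
1. the lock stands at its open stop (within 3 mm) (value of joint lock below 0.003 m), for 0.1 s.
2. the cassette stands upright on the bare worktop, more than 6 cm from its place in the stand, released and at rest (height (world z) of cassette below 0.004 m and angle between cassette's own z axis and vertical below 0.06 rad and horizontal distance between cassette and stand above 0.06 m and linear speed of cassette below 0.02 m/s and contact force between the fingers and cassette below 0.2 N), for 0.1 s.
3. the cassette sits in the bay, released and at rest (horizontal distance between cassette and bay below 0.01 m and z of cassette in the frame of bay between -0.004 and 0.004 m and angle between cassette's own z axis and vertical below 0.07 rad and angle between the x axis of cassette and the x axis of filter_unit, either way round below 0.12 rad and linear speed of cassette below 0.02 m/s and contact force between the fingers and cassette below 0.2 N), for 0.1 s.
4. the lock stands at its closed stop (within 3 mm) over the seated cassette (value of joint lock above 0.047 m and horizontal distance between cassette and bay below 0.01 m and z of cassette in the frame of bay between -0.004 and 0.004 m and angle between cassette's own z axis and vertical below 0.07 rad and angle between the x axis of cassette and the x axis of filter_unit, either way round below 0.12 rad), for 0.1 s.
5. the valve is open (within 0.12 rad of its stop), the cassette still locked in (all of step 4 and value of joint valve above 1.45 rad), for 0.1 s.
At the end, for the whole second after the job is handed in: The cassette sits flat in the bay (underside within 4 mm of the bay floor's height, centre within 10 mm of the bay's, tilt under 0.07 rad, long side within 0.12 rad of the unit's x), released and at rest; the lock is within 3 mm of its closed stop; the valve is within 0.12 rad of fully open (all of step 5 and linear speed of cassette below 0.02 m/s and contact force between the fingers and cassette below 0.2 N); the robot touches nothing.
It fails at once if a bystander is pushed more than 3 cm or tipped over (distance of any of salt_shaker, steel_cup, tin_2, spice_1, spice_2, teaspoon, mug from where it was at the start of the episode above 0.03 m or angle between any of salt_shaker, steel_cup, tin_2, spice_1, spice_2, teaspoon, mug's own z axis and vertical above 0.5 rad).
It fails at once if the cassette is dropped into the bay (faster than 0.5 m/s there) (horizontal distance between cassette and bay below 0.03 m and z of cassette in the frame of bay below 0.05 m and linear speed of cassette above 0.5 m/s).
It also fails if it takes over 72 s, if anything falls off the work surface, if the arm or the gripper's body presses on something with over 40 N, if the wrist force passes 120 N, or if a joint passes its speed limit or range.

## Working session

There is one attempt and no reset: what is moved stays moved. The work goes in short steps, Python scripts to look and compute and a tool call to move; the robot and the scene stay as the last step left them, time stands still between calls to the robot, and variables do not carry over. Pictures are saved under pics/ and viewed, at most 10 in all, crops included, and the job is handed in when it is done.

Besides the shell and the picture viewer there is one more tool, called after ">>>" by a JSON object that holds its "fn" and its "kwargs", one argument or row to a line. play_rows: Moves the arm, as the interface text tells. Its arguments: {"type":"object","properties":{"motion":{"type":"array"},"grip_force":{"type":"number"}},"required":["motion"]}

```bash
mkdir -p pics; ls; cat > h.py <<'E'
import numpy as np,cv2
from station import get_obs,camera,workorder
def shot(n,f):
    c=camera(n); cv2.imwrite(f'pics/{f}.png',c['frame'][:,:,::-1]); np.savez(f'pics/{f}.npz',**{k:np.array(c[k]) for k in c}); return c
def cloud(c):
    h,w=c['z_map'].shape
    u,v=np.meshgrid(np.arange(w),np.arange(h))
    p=cv2.undistortPoints(np.stack([u,v],-1).reshape(-1,1,2).astype(np.float64),c['camera_matrix'],np.array(c['D'],float)).reshape(h,w,2)
    z=c['z_map'].astype(float)
    P=np.stack([p[...,0]*z,-p[...,1]*z,-z],-1)
    P=P@c['T'][:3,:3].T+c['T'][:3,3]; P[z==0]=np.nan
    return P
E
python3 - <<'E'
from h import *
for n in('scene','top'):
    c=shot(n,n+'0'); print(n,c['T'].round(3).tolist(),c['camera_matrix'].round(1).tolist(),c['D'])
o=get_obs(); print(o)
E
```

```text
pics
scene [[-0.956, 0.217, -0.198, 0.237], [-0.293, -0.746, 0.598, 1.123], [-0.018, 0.63, 0.776, 1.345], [0.0, 0.0, 0.0, 1.0]] [[378.2, 0.0, 317.8], [0.0, 378.2, 196.3], [0.0, 0.0, 1.0]] [-0.05321037  0.          0.          0.          0.        ]
top [[0.447, 0.77, -0.455, -0.244], [-0.894, 0.39, -0.219, -0.171], [0.009, 0.505, 0.863, 1.544], [0.0, 0.0, 0.0, 1.0]] [[413.4, 0.0, 324.8], [0.0, 413.4, 201.4], [0.0, 0.0, 1.0]] [0.02908719 0.         0.         0.         0.        ]
{'time_s': 0.1, 'qpos': array([ 1.09141719e+00,  3.00405109e-01,  1.52151004e+00,  1.20814865e-05,
        1.32066376e+00, -6.65913126e-02]), 'joint_vel': array([ 0.00115778, -0.00159691, -0.00195863, -0.00164098,  0.00073558,
        0.00066766]), 'tau': array([ 1.62058379e-03, -5.32639682e+01, -3.53288591e+01,  7.09515531e-02,
        2.34733050e-02, -8.37524823e-06]), 'ee_pos': array([0.22054202, 0.50362422, 0.22395256]), 'eef_rot': array([-3.14060936e+00, -7.73040566e-05,  2.72880179e+00]), 'force': array([0.49386228, 0.91628141, 0.19223704]), 'moment': array([-0.02010932, -0.00645604, -0.02049577]), 'grip_force': 0.0, 'grip_width': 0.0940785549790819}
```

View pics/scene0.png

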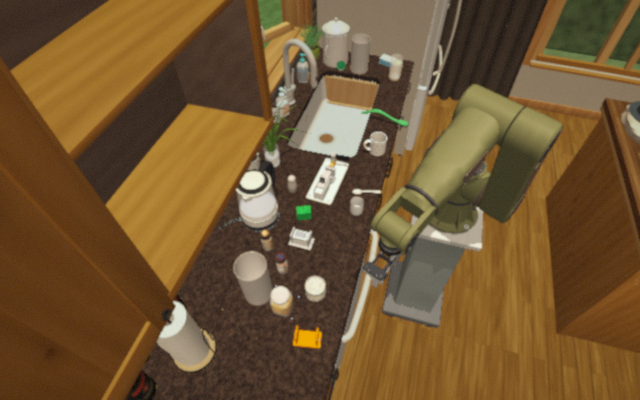

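View pics/top0.png

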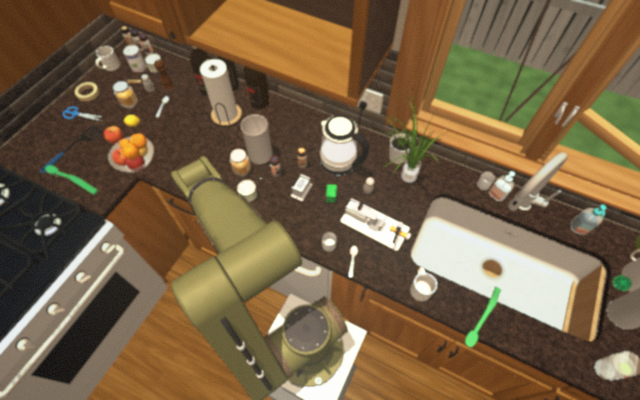

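The scene view shows the unit at about (327,180), the cassette in its stand at (302,238), the green look-alike at (304,212) and the orange stand at (308,338). In the top view the unit is at (375,225) and the stand at (301,187). Next I'll take metric positions from both depth clouds.

```bash
cat > ortho.py <<'E'
from h import *
def ortho(f,x0,x1,y0,y1,s=400,zmax=.3):
    d=dict(np.load(f'pics/{f}.npz')); P=cloud(d); 
    # upsample by splatting each pixel as small square, sorted by height
    W=int((y1-y0)*s);H=int((x1-x0)*s); img=np.zeros((H,W,3),np.uint8)
    m=(P[...,0]>x0)&(P[...,0]<x1)&(P[...,1]>y0)&(P[...,1]<y1)&(P[...,2]<zmax)
    p=P[m];c=d['frame'][m]; o=np.argsort(p[:,2])
    r=max(1,int(s*.0018))
    for q,k in zip(p[o],c[o]):
        i=int((x1-q[0])*s); j=int((y1-q[1])*s)
        img[max(0,i-r):i+r+1,max(0,j-r):j+r+1]=k
    return img
E
python3 - <<'E'
from ortho import *
for f in('scene0','top0'):
    P=cloud(dict(np.load(f'pics/{f}.npz')))
    u,v={'scene0':(327,180),'top0':(375,225)}[f]
    print(f,P[v,u].round(3)); u,v={'scene0':(302,238),'top0':(301,184)}[f]; print(P[v,u].round(3))
a=[ortho(f,.25,.75,-.4,.4,900) for f in('scene0','top0')]
cv2.imwrite('pics/o.png',cv2.resize(np.vstack(a)[:,:,::-1],(480,600)) if 0 else cv2.resize(np.vstack(a)[:,:,::-1],(480,600)))
c=np.load('pics/scene0.npz')['frame'][140:270,250:400]
d=np.load('pics/top0.npz')['frame'][160:290,280:430]
cv2.imwrite('pics/crop0.png',cv2.resize(np.hstack([c,d]),(800,346),interpolation=cv2.INTER_CUBIC)[:,:,::-1])
E
```

```text
scene0 [0.548 0.044 0.076]
[0.563 0.355 0.057]
top0 [ 0.556 -0.02   0.013]
[0.573 0.336 0.053]
```

View pics/crop0.png

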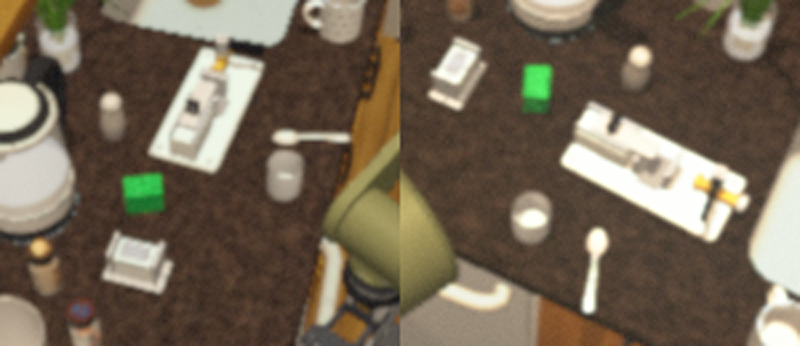

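View pics/o.png

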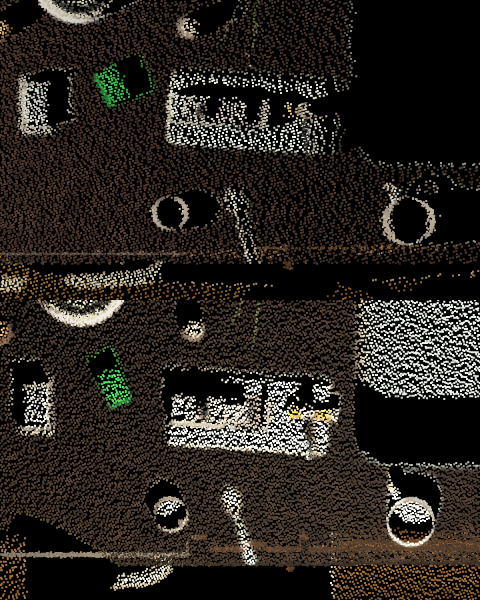

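The crops show the unit with its black lock block on the left, the bay cheeks in the middle, and the valve with a black lever pointing to the front right. The cassette stands in the grey stand. Now fitting the poses.

```bash
cat > fit.py <<'E'
from h import *
import sys
def pts(fs,box,zr):
    out=[];col=[]
    for f in fs:
        d=dict(np.load(f'pics/{f}.npz'));P=cloud(d)
        m=(P[...,0]>box[0])&(P[...,0]<box[1])&(P[...,1]>box[2])&(P[...,1]<box[3])&(P[...,2]>zr[0])&(P[...,2]<zr[1])
        out.append(P[m]);col.append(d['frame'][m].astype(int))
    return np.vstack(out),np.vstack(col)
def rect(p):
    (c,s,a)=cv2.minAreaRect((p[:,:2]*1000).astype(np.float32)); return np.round(c,1),np.round(s,1),round(a,2)
E
python3 - <<'E'
from fit import *
B=(.44,.68,-.2,.16)
for fs in (['scene0'],['top0'],['scene0','top0']):
    print(fs)
    t,_=pts(fs,(.3,.75,-.1,.4),(-.01,.008));print(' table z',np.median(t[:,2]).round(4))
    p,c=pts(fs,B,(.010,.021)); w=c.min(1)>110; print(' base',rect(p[w]),np.median(p[w][:,2]).round(4),w.sum())
    p,c=pts(fs,(.5,.62,-.2,.16),(.085,.13)); print(' block',rect(p),len(p),p[:,2].max().round(3),p.mean(0).round(3))
    p,c=pts(fs,(.5,.66,.29,.42),(.045,.058)); print(' cass top',rect(p),len(p),np.median(p,0).round(4))
    p,c=pts(fs,(.5,.66,.29,.42),(.059,.07)); print(' stand walls',rect(p),len(p),np.median(p,0).round(4))
    p,c=pts(fs,(.5,.66,.29,.42),(.004,.010)); print(' stand base',rect(p),len(p))
    p,c=pts(fs,(.42,.62,-.18,-.04),(.055,.095)); k=c.max(1)<90; print(' lever',len(p),k.sum(),p[k].round(3).tolist()[:40])
    p,c=pts(fs,(.5,.62,-.06,.08),(.055,.085)); 
    print(' cheeks/tongue',rect(p),len(p))
E
```

```text
['scene0']
 table z -0.001
 base (array([561. , -10.6]), array([266.6, 119.7]), 85.97) 0.0146 524
 block (array([548.3, -21.1]), array([193. ,  74.7]), 83.45) 58 0.108 [ 0.556 -0.015  0.093]
 cass top (array([574. , 342.6]), array([46.4, 76.7]), 85.86) 139 [0.5765 0.3459 0.0542]
 stand walls (array([574.8, 340.5]), array([43. , 77.3]), 89.94) 42 [0.5726 0.3384 0.0623]
 stand base (array([579. , 361.6]), array([147.1, 120.3]), 3.03) 75
 lever 128 51 [[0.543, -0.108, 0.089], [0.548, -0.11, 0.079], [0.543, -0.108, 0.082], [0.538, -0.106, 0.086], [0.534, -0.11, 0.084], [0.527, -0.102, 0.092], [0.524, -0.109, 0.087], [0.519, -0.109, 0.088], [0.516, -0.113, 0.085], [0.548, -0.109, 0.074], [0.543, -0.107, 0.077], [0.538, -0.106, 0.08], [0.533, -0.108, 0.079], [0.529, -0.111, 0.077], [0.523, -0.107, 0.082], [0.518, -0.106, 0.085], [0.514, -0.109, 0.084], [0.509, -0.108, 0.085], [0.505, -0.112, 0.082], [0.5, -0.111, 0.085], [0.496, -0.112, 0.085], [0.491, -0.114, 0.085], [0.547, -0.107, 0.069], [0.541, -0.102, 0.076], [0.539, -0.111, 0.068], [0.534, -0.111, 0.069], [0.528, -0.105, 0.077], [0.
[... 1796 characters left out ...]
0.111, 0.077], [0.523, -0.107, 0.082], [0.518, -0.106, 0.085], [0.514, -0.109, 0.084], [0.509, -0.108, 0.085], [0.505, -0.112, 0.082], [0.5, -0.111, 0.085], [0.496, -0.112, 0.085], [0.491, -0.114, 0.085], [0.547, -0.107, 0.069], [0.541, -0.102, 0.076], [0.539, -0.111, 0.068], [0.534, -0.111, 0.069], [0.528, -0.105, 0.077], [0.525, -0.112, 0.07], [0.518, -0.104, 0.08], [0.514, -0.108, 0.078], [0.51, -0.111, 0.076], [0.505, -0.11, 0.078], [0.5, -0.11, 0.08], [0.497, -0.117, 0.074], [0.491, -0.112, 0.081], [0.538, -0.107, 0.065], [0.532, -0.105, 0.068], [0.528, -0.107, 0.067], [0.523, -0.108, 0.068], [0.519, -0.11, 0.068]]
 cheeks/tongue (array([560.1,  15.7]), array([130.5,  56.3]), 86.72) 411
```

```bash
cat > sdf.py <<'E'
from fit import *
from scipy.optimize import least_squares
def sdf(p,boxes):
    ds=[]
    for lo,hi in boxes:
        c=(np.array(lo)+hi)/2;h=(np.array(hi)-lo)/2
        q=np.abs(p-c)-h
        ds.append(np.linalg.norm(np.maximum(q,0),axis=1)+np.minimum(q.max(1),0))
    return np.min(ds,0)
TAB=((-1,-1,-1),(1,1,0))
def fitpose(P,boxes,x0,f=.003):
    def r(v,full=False):
        c,s=np.cos(v[2]),np.sin(v[2]); q=P-[v[0],v[1],v[3]]
        q=np.c_[c*q[:,0]+s*q[:,1],-s*q[:,0]+c*q[:,1],q[:,2]]
        return sdf(q,boxes+[TAB])
    s=least_squares(r,x0,loss='soft_l1',f_scale=f,x_scale=[.01,.01,.1,.01]); e=np.abs(r(s.x))
    return s.x,np.median(e),(e<.005).mean()
UNIT=[((-.06,-.1325,0),(.06,.1325,.015)),((-.025,.0225,0),(.025,.0305,.065)),((-.025,-.0305,0),(.025,-.0225,.065))]
STAND=[((-.0475,-.028,0),(.0475,.028,.006)),((-.0385,-.023,0),(-.0325,.023,.064)),((.0325,-.023,0),(.0385,.023,.064)),((-.03,-.02,.006),(.03,.02,.056))]
E
python3 - <<'E'
from sdf import *
for fs in (['scene0'],['top0'],['scene0','top0']):
    p,c=pts(fs,(.46,.67,-.165,.15),(-.02,.04)); print(fs,'unit',fitpose(p,UNIT,[.56,-.015,-.07,0]))
    p,c=pts(fs,(.52,.64,.28,.41),(-.02,.08)); print(' stand',fitpose(p,STAND,[.574,.341,1.57,0]))
    p,c=pts(fs,(.52,.60,.02,.12),(.083,.12)); print(' block pts',len(p),p.mean(0).round(4),rect(p),(p*1000).astype(int).tolist())
    p,c=pts(fs,(.47,.545,-.13,-.09),(.068,.1)); print(' lever',len(p),np.polyfit(p[:,0],p[:,1],1),p.min(0),p.max(0))
E
```

```text
['scene0'] unit (array([ 0.56296754, -0.0137746 , -0.07238649, -0.00058697]), np.float64(0.0023294624498788608), np.float64(0.8432956381260097))
 stand (array([ 0.57136736,  0.34029287,  0.01119562, -0.00086395]), np.float64(0.0017695091727545145), np.float64(0.9465449804432855))
 block pts 34 [0.566  0.0645 0.0962] (array([569.2,  53.3]), array([24.1, 44.2]), 7.18) [[561, 30, 83], [580, 58, 101], [575, 59, 104], [571, 57, 102], [567, 56, 103], [558, 38, 86], [578, 65, 103], [573, 68, 107], [568, 67, 107], [565, 62, 103], [560, 62, 105], [557, 59, 103], [578, 66, 97], [568, 69, 103], [564, 67, 102], [559, 69, 106], [555, 64, 101], [577, 67, 92], [574, 63, 88], [568, 67, 94], [563, 69, 98], [558, 70, 101], [555, 65, 97], [576, 72, 91], [573, 67, 87], [568, 68, 89], [564, 68, 90], [558, 70, 94], [555, 65, 89], [567, 72, 87], [562, 72, 89], [559, 67, 84], [555, 65, 83], [557, 74, 85]]
 lever 50 [ 0.11245121 -0.1686934 ] [ 0.49020979 -0.12228139  0.06817587] [ 0.54331408 -0.10204198  0.09319095]
['top0'] unit (array([ 0.56047925, -0.0147886 , -0.07385985, -0.00063   ]), np.float64(0.0026
[... 2050 characters left out ...]
 [576, 56, 102], [565, 69, 101], [567, 65, 101], [569, 62, 101], [572, 59, 100], [572, 55, 101], [561, 67, 102], [564, 64, 99], [563, 59, 104], [564, 56, 106], [566, 52, 106], [555, 69, 101], [556, 65, 104], [560, 62, 99], [558, 57, 106], [560, 54, 104], [572, 53, 87], [581, 39, 84], [554, 81, 85], [553, 68, 97], [547, 62, 111], [555, 60, 101], [559, 57, 96], [563, 54, 93], [554, 67, 88], [552, 63, 95], [548, 57, 105], [551, 54, 103], [561, 53, 89], [553, 66, 83], [552, 62, 87], [556, 59, 83], [551, 53, 95], [553, 44, 83], [562, 26, 84], [539, 60, 84], [556, 28, 83], [548, 29, 86]]
 lever 95 [ 0.08364955 -0.15580216] [ 0.48446704 -0.12228139  0.06817587] [ 0.54452331 -0.10204198  0.09353439]
```

```bash
cat > go.py <<'E'
# usage: go.py x y z yaw  [more poses] -> row numbers from the present pose
import sys,numpy as np
from scipy.spatial.transform import Rotation as R
from station import get_obs
o=get_obs(); R0=R.from_euler('xyz',o['eef_rot']); p=np.array(o['ee_pos'])
print('t',o['time_s'],'p',p.round(4),'rpy',np.round(o['eef_rot'],4),'q',o['qpos'].round(2),'F',o['force'].round(1),'w',round(o['grip_width'],4),o['grip_force'])
a=list(map(float,sys.argv[1:]))
for i in range(0,len(a),4):
    t=np.array(a[i:i+3]); Rt=R.from_euler('xyz',[np.pi,0,a[i+3]])
    print((R0.inv().apply(t-p)/.25).round(4).tolist(),((R0.inv()*Rt).as_rotvec()/2/np.pi).round(4).tolist())
E
python3 go.py .5645 .0625 .17 3.0676 .5645 .0625 .102 3.0676
```

```text
t 0.1 p [0.2205 0.5036 0.224 ] rpy [-3.1406e+00 -1.0000e-04  2.7288e+00] q [ 1.09  0.3   1.52  0.    1.32 -0.07] F [0.5 0.9 0.2] w 0.0941 0.0
[-1.9681, -1.0641, 0.2167] [-0.0002, -0.0, -0.0539]
[-1.9682, -1.0639, 0.4887] [-0.0002, -0.0, -0.0539]
```

>>> {"fn": "play_rows", "kwargs": {
  "motion": [
    [[-0.18, -0.1, 0.02, 0, 0, -0.01, 1], [-0.36, -0.2, 0.04, 0, 0, -0.02, 1], [-0.54, -0.29, 0.06, 0, 0, -0.03, 1], [-0.72, -0.39, 0.08, 0, 0, -0.04, 1], [-0.9, -0.5, 0.1, 0, 0, -0.054, 1], [-1, -0.54, 0.11, 0, 0, -0.054, 1], [-1, -0.54, 0.11, 0, 0, -0.054, 1], [-1, -0.54, 0.11, 0, 0, -0.054, 1]]
  ]
}}

```text
time_s: 0.9
ee_pos: [0.3955, 0.2796, 0.1967]
eef_rot: [-3.141, -0.001, 3.066]
force: [-0.2, -0.0, -0.5]
grip_width: 0.0937
grip_force: 0.0
```

```bash
python3 go.py .5645 .0625 .17 3.0676 .5645 .0625 .102 3.0676
```

```text
t 0.9 p [0.3955 0.2796 0.1967] rpy [-3.1414e+00 -6.0000e-04  3.0664e+00] q [ 0.54  0.18  1.74  0.    1.23 -0.96] F [-0.2 -0.  -0.5] w 0.0937 0.0
[-0.7393, -0.8149, 0.1066] [-0.0, -0.0001, -0.0002]
[-0.7395, -0.8149, 0.3786] [-0.0, -0.0001, -0.0002]
```

>>> {"fn": "play_rows", "kwargs": {
  "motion": [
    [[-0.14, -0.16, 0.03, 0, 0, 0, 1], [-0.28, -0.32, 0.06, 0, 0, 0, 1], [-0.42, -0.48, 0.1, 0, 0, 0, 1], [-0.56, -0.64, 0.1, 0, 0, 0, 1], [-0.7, -0.78, 0.1, 0, 0, 0, 1], [-0.74, -0.815, 0.1, 0, 0, 0, 1], [-0.74, -0.815, 0.14, 0, 0, 0, 1], [-0.74, -0.815, 0.24, 0, 0, 0, 0.2], [-0.74, -0.815, 0.34, 0, 0, 0, -0.2], [-0.74, -0.815, 0.374, 0, 0, 0, -0.3]]
  ],
  "grip_force": 15
}}

```text
time_s: 1.9
ee_pos: [0.5634, 0.0648, 0.1009]
eef_rot: [-3.141, -0.004, 3.07]
force: [-0.3, 0.1, 0.4]
grip_width: 0.0737
grip_force: 0.0
```

```bash
python3 go.py .5645 .0625 .102 3.0676; python3 - <<'E'
from h import *
a=shot('scene','s1')['frame'][120:220,270:420]; b=shot('top','t1')['frame'][170:270,310:460]
cv2.imwrite('pics/c1.png',cv2.resize(np.hstack([a,b]),(800,267),interpolation=2)[:,:,::-1])
E
```

```text
t 1.9 p [0.5634 0.0648 0.1009] rpy [-3.1413 -0.0038  3.0699] q [ 0.05  0.47  1.59  0.    1.08 -1.45] F [-0.3  0.1  0.4] w 0.0737 0.0
[-0.0052, -0.0088, -0.0043] [-0.0, -0.0006, 0.0004]
```

View pics/c1.png

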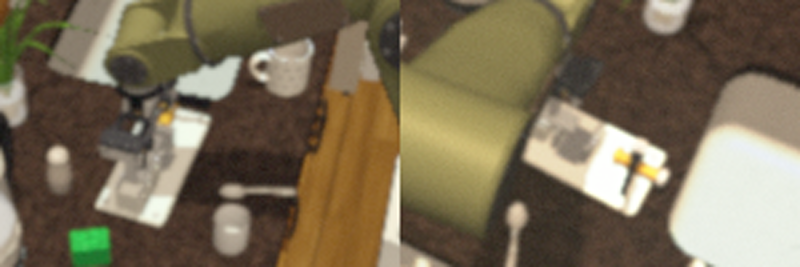

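The gripper hovers over the lock housing at about (150,130) in the scene crop, and the block is hidden between the fingers. Closing on it next.

>>> {"fn": "play_rows", "kwargs": {
  "motion": [
    [[-0.004, 0, 0, 0, 0, 0, -0.9], [-0.004, 0, 0, 0, 0, 0, -0.9], [-0.004, 0, 0, 0, 0, 0, -0.9], [-0.004, 0, 0, 0, 0, 0, -0.9], [-0.004, 0, 0, 0, 0, 0, -0.9], [-0.004, 0, 0, 0, 0, 0, -0.9]]
  ],
  "grip_force": 15
}}

```text
time_s: 2.6
ee_pos: [0.5661, 0.0629, 0.1036]
eef_rot: [3.142, 0.0, 3.068]
force: [-0.0, 0.2, 0.9]
grip_width: 0.0175
grip_force: 0.0
```

>>> {"fn": "play_rows", "kwargs": {
  "motion": [
    [[0, 0, 0, 0, 0, 0, -1], [0, 0, 0, 0, 0, 0, -1], [0, 0.02, 0, 0, 0, 0, -1], [0, 0.04, 0, 0, 0, 0, -1], [0, 0.06, 0, 0, 0, 0, -1], [0, 0.06, 0, 0, 0, 0, -1]]
  ],
  "grip_force": 20
}}

```text
time_s: 3.2
ee_pos: [0.5672, 0.0789, 0.1035]
eef_rot: [3.141, 0.0, 3.069]
force: [-0.2, 2.4, 2.7]
grip_width: 0.0137
grip_force: 20.0
```

>>> {"fn": "play_rows", "kwargs": {
  "motion": [
    [[0, 0.02, 0, 0, 0, 0, -1], [0, 0.04, 0, 0, 0, 0, -1], [0, 0.06, 0, 0, 0, 0, -1], [0, 0.08, 0, 0, 0, 0, -1], [0, 0.08, 0, 0, 0, 0, -1]]
  ]
}}

```text
time_s: 3.7
ee_pos: [0.5682, 0.0936, 0.1033]
eef_rot: [-3.133, -0.002, 3.067]
force: [-8.0, -39.5, 8.6]
grip_width: 0.0217
grip_force: 20.0
```

>>> {"fn": "play_rows", "kwargs": {
  "motion": [
    [[0, -0.02, 0, 0, 0, 0, -1], [0, -0.025, 0, 0, 0, 0, -1], [0, -0.025, 0, 0, 0, 0, -1]]
  ]
}}

```text
time_s: 4.0
ee_pos: [0.568, 0.0895, 0.1034]
eef_rot: [-3.138, -0.001, 3.067]
force: [-4.6, -19.1, 6.1]
grip_width: 0.0139
grip_force: 20.0
```

>>> {"fn": "play_rows", "kwargs": {
  "motion": [
    [[0, 0, 0, 0, 0, 0, -0.4], [0, 0, 0, 0, 0, 0, -0.4], [0, 0, -0.1, 0, 0, 0, -0.4], [0, 0, -0.16, 0, 0, 0, -0.4], [0, 0, -0.16, 0, 0, 0, -1], [0, -0.14, -0.16, 0, 0, 0, -1], [0, -0.28, -0.16, 0, 0, 0, -1], [0, -0.4, -0.16, 0, 0, 0, -1], [0, -0.4, -0.16, 0, 0, 0, -1], [0, -0.4, -0.16, 0, 0, 0, -1]]
  ]
}}

```text
time_s: 5.0
ee_pos: [0.5606, -0.0079, 0.1426]
eef_rot: [3.141, -0.001, 3.067]
force: [0.5, 0.2, -0.2]
grip_width: 0.0002
grip_force: 0.0
```

```bash
python3 go.py .5615 -.0138 .10 3.0676 .5615 -.0138 .069 3.0676; python3 - <<'E'
from sdf import *
for n in('scene','top'): shot(n,n+'2')
a=np.load('pics/scene2.npz')['frame'][120:220,270:420]; b=np.load('pics/top2.npz')['frame'][170:270,310:460]
cv2.imwrite('pics/c2.png',cv2.resize(np.hstack([a,b]),(800,267),interpolation=2)[:,:,::-1])
p,c=pts(['scene2'],(.54,.60,.04,.13),(.083,.109)); print(len(p),p.mean(0),rect(p))
E
```

```text
t 5.0 p [ 0.5606 -0.0079  0.1426] rpy [ 3.1412e+00 -9.0000e-04  3.0671e+00] q [-0.08  0.4   1.58  0.    1.16 -1.58] F [ 0.5  0.2 -0.2] w 0.0002 0.0
[-0.0054, -0.0232, 0.1704] [0.0001, -0.0001, -0.0001]
[-0.0055, -0.0233, 0.2944] [0.0001, -0.0001, -0.0001]
30 [0.56731723 0.09459454 0.09706652] (array([567.1,  93. ]), array([20.3, 21.6]), 81.62)
```

View pics/c2.png

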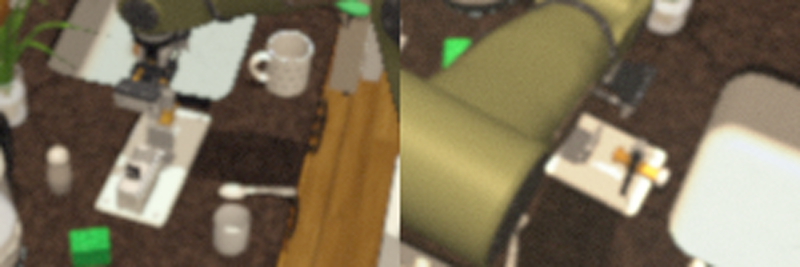

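The lock block now stands at the left end, at about (133,172), so the lock is open. Next I'll probe the bay between the cheeks with closed fingers.

>>> {"fn": "play_rows", "kwargs": {
  "motion": [
    [[-0.005, -0.023, 0.08, 0, 0, 0, -1], [-0.005, -0.023, 0.16, 0, 0, 0, -1], [-0.005, -0.023, 0.2, 0, 0, 0, -1], [-0.005, -0.023, 0.24, 0, 0, 0, -1], [-0.005, -0.023, 0.28, 0, 0, 0, -1], [-0.005, -0.023, 0.295, 0, 0, 0, -1], [-0.005, -0.023, 0.295, 0, 0, 0, -1], [-0.005, -0.023, 0.295, 0, 0, 0, -0.75], [-0.005, -0.023, 0.295, 0, 0, 0, -0.7], [-0.005, -0.023, 0.295, 0, 0, 0, -0.7]]
  ],
  "grip_force": 5
}}

```text
time_s: 6.1
ee_pos: [0.5619, -0.0141, 0.0702]
eef_rot: [-3.141, 0.001, 3.068]
force: [0.2, -2.5, 1.4]
grip_width: 0.0139
grip_force: 1.2
```

```bash
python3 go.py
```

```text
t 6.1 p [ 0.5619 -0.0141  0.0702] rpy [-3.1413e+00  9.0000e-04  3.0681e+00] q [-0.09  0.5   1.63 -0.    1.01 -1.59] F [ 0.2 -2.5  1.4] w 0.0139 1.2277210503816605
```

>>> {"fn": "play_rows", "kwargs": {
  "motion": [
    [[0, 0, 0, 0, 0, 0, -0.66], [0, 0, 0, 0, 0, 0, -0.62], [0, 0, 0, 0, 0, 0, -0.6], [0, 0, 0, 0, 0, 0, -0.6]]
  ],
  "grip_force": 3
}}

```text
time_s: 6.5
ee_pos: [0.5618, -0.0146, 0.0702]
eef_rot: [-3.141, 0.001, 3.068]
force: [-1.4, -6.7, 3.4]
grip_width: 0.0156
grip_force: 3.0
```

```bash
python3 go.py
```

```text
t 6.5 p [ 0.5618 -0.0146  0.0702] rpy [-3.1406e+00  7.0000e-04  3.0678e+00] q [-0.09  0.5   1.63 -0.    1.01 -1.59] F [-1.4 -6.7  3.4] w 0.0156 3.009769544005394
```

>>> {"fn": "play_rows", "kwargs": {
  "motion": [
    [[0, -0.006, 0, 0, 0, 0, -0.55], [0, -0.01, 0, 0, 0, 0, -0.5], [0, -0.01, 0, 0, 0, 0, -0.5], [0, -0.01, 0, 0, 0, 0, -0.5]]
  ],
  "grip_force": 3
}}

```text
time_s: 6.9
ee_pos: [0.5616, -0.0172, 0.0702]
eef_rot: [-3.141, 0.001, 3.068]
force: [-1.2, -5.4, 3.8]
grip_width: 0.0198
grip_force: 3.0
```

```bash
python3 go.py
```

```text
t 6.9 p [ 0.5616 -0.0172  0.0702] rpy [-3.1406e+00  8.0000e-04  3.0679e+00] q [-0.1   0.5   1.63 -0.    1.01 -1.59] F [-1.2 -5.4  3.8] w 0.0198 3.010088726878166
```

>>> {"fn": "play_rows", "kwargs": {
  "motion": [
    [[0, 0, 0, 0, 0, 0, -0.8], [0, 0, 0, 0, 0, 0, -0.8], [0, 0, -0.16, 0, 0, 0, -0.8], [0, 0, -0.34, 0, 0, 0, -0.8], [0, 0.16, -0.44, 0, 0, 0, -0.8], [0, 0.34, -0.44, 0, 0, 0, 0.2], [0, 0.52, -0.44, 0, 0, 0, 1], [0, 0.7, -0.44, 0, 0, 0, 1], [0, 0.88, -0.44, 0, 0, 0, 1], [0, 1, -0.44, 0, 0, 0, 1]]
  ]
}}

```text
time_s: 7.9
ee_pos: [0.5793, 0.2359, 0.1796]
eef_rot: [3.141, -0.0, 3.07]
force: [0.2, -0.2, -0.6]
grip_width: 0.0462
grip_force: 0.0
```

```bash
python3 go.py .570 .338 .12 3.1466 .570 .338 .036 3.1466; python3 - <<'E'
from sdf import *
for f in ('scene0','top0'):
    for n,b,z in(('jar',(.5,.7,.40,.52),(.085,.12)),('green',(.55,.7,.15,.27),(.03,.08)),('kettle',(.62,.8,.15,.4),(.1,.16))):
        p,c=pts([f],b,z); print(n,len(p),p.min(0).round(3),p.max(0).round(3)) if len(p) else 0
E
```

```text
t 7.9 p [0.5793 0.2359 0.1796] rpy [ 3.1412e+00 -3.0000e-04  3.0698e+00] q [ 0.33  0.5   1.34  0.    1.29 -1.17] F [ 0.2 -0.2 -0.6] w 0.0462 0.0
[0.0663, 0.4044, 0.2385] [0.0001, -0.0, -0.0122]
[0.0662, 0.4043, 0.5745] [0.0001, -0.0, -0.0122]
jar 143 [0.586 0.402 0.085] [0.699 0.506 0.113]
green 143 [0.573 0.185 0.03 ] [0.64  0.24  0.059]
kettle 365 [0.683 0.151 0.1  ] [0.8   0.399 0.16 ]
jar 104 [0.58  0.401 0.085] [0.7   0.504 0.115]
green 136 [0.568 0.181 0.031] [0.641 0.237 0.059]
kettle 378 [0.68  0.151 0.1  ] [0.799 0.399 0.16 ]
```

>>> {"fn": "play_rows", "kwargs": {
  "motion": [
    [[0.02, 0.16, 0, 0, 0, -0.006, 0.3], [0.05, 0.32, 0, 0, 0, -0.012, 0.3], [0.066, 0.4, 0.06, 0, 0, -0.012, 0.3], [0.066, 0.404, 0.16, 0, 0, -0.012, 0.3], [0.066, 0.404, 0.26, 0, 0, -0.012, 0.3], [0.066, 0.404, 0.36, 0, 0, -0.012, 0.3], [0.066, 0.404, 0.44, 0, 0, -0.012, 0.3], [0.066, 0.404, 0.5, 0, 0, -0.012, 0.3], [0.066, 0.404, 0.55, 0, 0, -0.012, 0.3], [0.066, 0.404, 0.55, 0, 0, -0.012, 0.3]]
  ]
}}

```text
time_s: 8.9
ee_pos: [0.5701, 0.3346, 0.0406]
eef_rot: [-3.141, -0.002, -3.14]
force: [0.3, -0.1, -0.2]
grip_width: 0.0613
grip_force: 0.0
```

```bash
python3 go.py .57 .338 .042 3.1466
```

```text
t 8.9 p [0.5701 0.3346 0.0406] rpy [-3.1406e+00 -2.1000e-03 -3.1397e+00] q [ 0.48  0.73  1.32  0.    1.09 -1.1 ] F [ 0.3 -0.1 -0.2] w 0.0613 0.0
[0.0005, 0.0135, -0.0055] [-0.0002, -0.0003, -0.0005]
```

>>> {"fn": "play_rows", "kwargs": {
  "motion": [
    [[0, 0, 0, 0, 0, 0, 0], [0, 0, 0, 0, 0, 0, -0.2], [0, 0, 0, 0, 0, 0, -0.4], [0, 0, 0, 0, 0, 0, -0.4], [0, 0, 0, 0, 0, 0, -0.4], [0, 0, 0, 0, 0, 0, -0.4]]
  ],
  "grip_force": 20
}}

```text
time_s: 9.5
ee_pos: [0.5712, 0.3353, 0.0433]
eef_rot: [3.141, 0.002, -3.14]
force: [-0.1, 1.8, 5.1]
grip_width: 0.04
grip_force: 20.0
```

>>> {"fn": "play_rows", "kwargs": {
  "motion": [
    [[0, 0, -0.03, 0, 0, 0, -0.4], [0, 0, -0.08, 0, 0, 0, -0.4], [0, 0, -0.16, 0, 0, 0, -0.4], [0, 0, -0.26, 0, 0, 0, -0.4], [0, 0, -0.36, 0, 0, 0, -0.4], [0, 0, -0.42, 0, 0, 0, -0.4], [0, 0, -0.42, 0, 0, 0, -0.4]]
  ]
}}

```text
time_s: 10.2
ee_pos: [0.5715, 0.3352, 0.1498]
eef_rot: [3.14, 0.003, -3.14]
force: [1.2, 0.7, -2.4]
grip_width: 0.0399
grip_force: 20.0
```

```bash
python3 go.py .47 .21 .12 3.0676 .47 .21 .042 3.0676 .47 .21 .038 3.0676; python3 - <<'E'
from h import *
a=shot('scene','s3')['frame'][160:310,240:420]; b=shot('top','t3')['frame'][110:260,230:410]
cv2.imwrite('pics/c3.png',cv2.resize(np.hstack([a,b]),(800,333),interpolation=2)[:,:,::-1])
E
```

```text
t 10.2 p [0.5715 0.3352 0.1498] rpy [ 3.1399  0.0034 -3.1398] q [ 0.48  0.61  1.25 -0.    1.28 -1.1 ] F [ 1.2  0.7 -2.4] w 0.0399 19.99889999628067
[0.4072, -0.5001, 0.117] [0.0003, 0.0005, 0.0121]
[0.4082, -0.5006, 0.429] [0.0003, 0.0005, 0.0121]
[0.4083, -0.5007, 0.445] [0.0003, 0.0005, 0.0121]
```

View pics/c3.png

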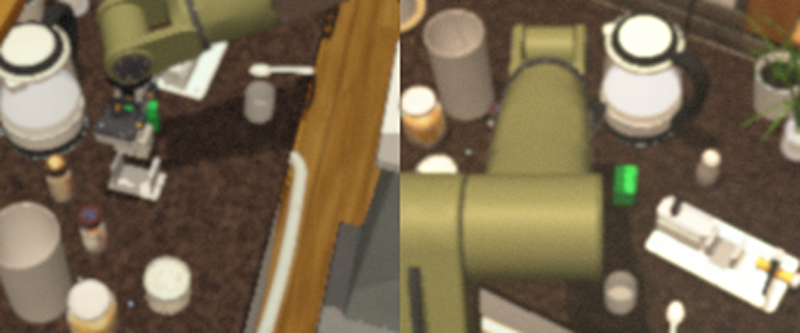

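The cassette is lifted out of the stand, which shows empty at about (137,182) in the scene crop. The spot for setting it down is free.

>>> {"fn": "play_rows", "kwargs": {
  "motion": [
    [[0.1, -0.12, 0.03, 0, 0, 0.004, -0.4], [0.2, -0.25, 0.06, 0, 0, 0.008, -0.4], [0.31, -0.38, 0.09, 0, 0, 0.012, -0.4], [0.4, -0.49, 0.11, 0, 0, 0.012, -0.4], [0.408, -0.5, 0.12, 0, 0, 0.012, -0.4], [0.408, -0.5, 0.2, 0, 0, 0.012, -0.4], [0.408, -0.5, 0.28, 0, 0, 0.012, -0.4], [0.408, -0.5, 0.36, 0, 0, 0.012, -0.4], [0.408, -0.5, 0.41, 0, 0, 0.012, -0.4], [0.408, -0.5, 0.425, 0, 0, 0.012, -0.4]]
  ]
}}

```text
time_s: 11.3
ee_pos: [0.4683, 0.2096, 0.0392]
eef_rot: [-3.14, -0.003, 3.068]
force: [0.5, 0.1, -2.2]
grip_width: 0.0393
grip_force: 20.0
```

```bash
python3 go.py .47 .21 .0375 3.0676
```

```text
t 11.3 p [0.4683 0.2096 0.0392] rpy [-3.1404e+00 -2.6000e-03  3.0682e+00] q [ 0.35  0.46  1.78  0.    0.9  -1.15] F [ 0.5  0.1 -2.2] w 0.0393 19.998846352100372
[-0.0065, 0.0022, 0.0067] [-0.0002, -0.0004, 0.0001]
```

>>> {"fn": "play_rows", "kwargs": {
  "motion": [
    [[0, 0, 0, 0, 0, 0, -0.4], [0, 0, 0.01, 0, 0, 0, -0.4], [0, 0, 0.02, 0, 0, 0, -0.4], [0, 0, 0.024, 0, 0, 0, -0.4], [0, 0, 0.024, 0, 0, 0, -0.4]]
  ]
}}

```text
time_s: 11.8
ee_pos: [0.4697, 0.2099, 0.0368]
eef_rot: [3.141, 0.002, 3.068]
force: [-6.0, -2.3, 16.7]
grip_width: 0.0399
grip_force: 20.0
```

>>> {"fn": "play_rows", "kwargs": {
  "motion": [
    [[0, 0, -0.004, 0, 0, 0, -0.4], [0, 0, -0.004, 0, 0, 0, 0], [0, 0, -0.004, 0, 0, 0, 0.3], [0, 0, -0.004, 0, 0, 0, 0.3], [0, 0, -0.1, 0, 0, 0, 0.3], [0, 0, -0.24, 0, 0, 0, 0.3], [0, 0, -0.36, 0, 0, 0, 0.3], [0, 0, -0.36, 0, 0, 0.02, 0.5], [0, 0, -0.36, 0, 0, 0.04, 1], [0, 0, -0.36, 0, 0, 0.06, 1]]
  ]
}}

```text
time_s: 12.8
ee_pos: [0.469, 0.2097, 0.1251]
eef_rot: [3.141, 0.0, 2.686]
force: [-0.6, -0.2, -0.4]
grip_width: 0.0814
grip_force: 0.0
```

```bash
python3 go.py .4695 .2096 .12 1.4972 .4695 .2096 .037 1.4972; python3 - <<'E'
from h import *
a=shot('scene','s4')['frame'][150:300,250:430]; b=shot('top','t4')['frame'][130:280,260:440]
cv2.imwrite('pics/c4.png',cv2.resize(np.hstack([a,b]),(800,333),interpolation=2)[:,:,::-1])
E
```

```text
t 12.8 p [0.469  0.2097 0.1251] rpy [3.1413e+00 2.0000e-04 2.6859e+00] q [ 0.35  0.33  1.73  0.    1.08 -0.77] F [-0.6 -0.2 -0.4] w 0.0814 0.0
[-0.0019, 0.0005, 0.0205] [0.0001, 0.0, 0.1892]
[-0.0018, 0.0004, 0.3525] [0.0001, 0.0, 0.1892]
```

View pics/c4.png

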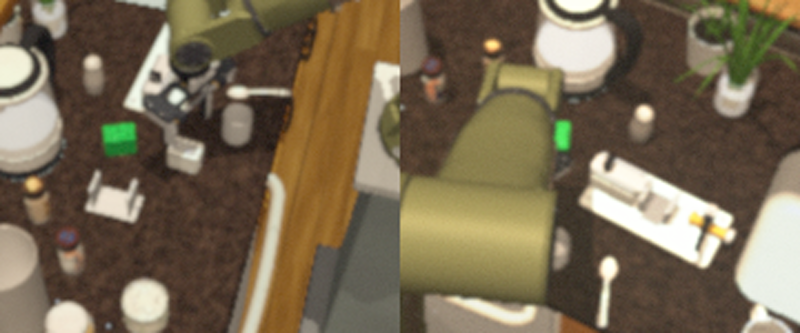

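The cassette stands upright and free at about (185,155) in the scene crop. Now turning a quarter turn to take it by its ends.

>>> {"fn": "play_rows", "kwargs": {
  "motion": [
    [[0, 0, 0, 0, 0, 0.022, 1], [0, 0, 0, 0, 0, 0.045, 1], [0, 0, 0, 0, 0, 0.068, 1], [0, 0, 0, 0, 0, 0.091, 1], [0, 0, 0, 0, 0, 0.114, 1], [0, 0, 0, 0, 0, 0.137, 1], [0, 0, 0, 0, 0, 0.16, 1], [0, 0, 0, 0, 0, 0.183, 1], [0, 0, 0, 0, 0, 0.1892, 1], [0, 0, 0, 0, 0, 0.1892, 1]]
  ]
}}

```text
time_s: 13.9
ee_pos: [0.469, 0.2097, 0.1249]
eef_rot: [-3.141, 0.0, 1.505]
force: [0.8, 0.7, 0.1]
grip_width: 0.0942
grip_force: 0.0
```

```bash
python3 go.py .4695 .2096 .037 1.4972
```

```text
t 13.9 p [0.469  0.2097 0.1249] rpy [-3.1414e+00  1.0000e-04  1.5053e+00] q [0.35 0.33 1.73 0.   1.08 0.41] F [0.8 0.7 0.1] w 0.0942 0.0
[-0.0001, 0.0022, 0.3514] [-0.0, 0.0, 0.0013]
```

>>> {"fn": "play_rows", "kwargs": {
  "motion": [
    [[0, 0.002, 0.12, 0, 0, 0.0005, 1], [0, 0.002, 0.22, 0, 0, 0.0005, 1], [0, 0.002, 0.3, 0, 0, 0.0005, 1], [0, 0.002, 0.35, 0, 0, 0.0005, 1], [0, 0.002, 0.35, 0, 0, 0.0005, 0.6], [0, 0.002, 0.35, 0, 0, 0.0005, 0.2], [0, 0.002, 0.35, 0, 0, 0.0005, 0.1], [0, 0.002, 0.35, 0, 0, 0.0005, 0.1], [0, 0.002, 0.35, 0, 0, 0.0005, 0.1], [0, 0.002, 0.35, 0, 0, 0.0005, 0.1]]
  ],
  "grip_force": 20
}}

```text
time_s: 14.9
ee_pos: [0.4701, 0.2098, 0.0383]
eef_rot: [3.14, -0.001, 1.499]
force: [0.1, -0.6, 5.7]
grip_width: 0.06
grip_force: 20.0
```

```bash
python3 go.py .5616 -.0174 .150 1.4972
```

```text
t 14.9 p [0.4701 0.2098 0.0383] rpy [ 3.1399e+00 -6.0000e-04  1.4994e+00] q [ 0.35  0.46  1.78 -0.    0.9   0.42] F [ 0.1 -0.6  5.7] w 0.06 20.00119239091873
[-0.8801, 0.4307, -0.4467] [0.0003, -0.0001, 0.0003]
```

>>> {"fn": "play_rows", "kwargs": {
  "motion": [
    [[0, 0, -0.06, 0, 0, 0, 0.1], [0, 0, -0.2, 0, 0, 0, 0.1], [0, 0, -0.36, 0, 0, 0, 0.1], [-0.16, 0.08, -0.5, 0, 0, 0, 0.1], [-0.32, 0.16, -0.53, 0, 0, 0, 0.1], [-0.48, 0.24, -0.53, 0, 0, 0, 0.1], [-0.64, 0.32, -0.53, 0, 0, 0, 0.1], [-0.8, 0.39, -0.53, 0, 0, 0, 0.1], [-0.87, 0.425, -0.53, 0, 0, 0, 0.1], [-0.88, 0.43, -0.53, 0, 0, 0, 0.1]]
  ]
}}

```text
time_s: 15.9
ee_pos: [0.5611, -0.0196, 0.1694]
eef_rot: [-3.141, 0.0, 1.497]
force: [0.3, 0.3, -2.6]
grip_width: 0.06
grip_force: 20.0
```

>>> {"fn": "play_rows", "kwargs": {
  "motion": [
    [[0, 0, 0, 0, 0, 0, 0.1], [0, 0, 0, 0, 0, 0, 0.1]]
  ]
}}

```text
time_s: 16.1
ee_pos: [0.5606, -0.0164, 0.1698]
eef_rot: [-3.141, -0.0, 1.5]
force: [0.7, -0.1, -2.9]
grip_width: 0.0599
grip_force: 20.0
```

```bash
python3 go.py .5616 -.0173 .11 1.4965  .5616 -.0173 .0563 1.4965; python3 - <<'E'
from h import *
a=shot('scene','s5')['frame'][120:220,250:400]; b=shot('top','t5')['frame'][170:270,300:450]
E
```

```text
t 16.1 p [ 0.5606 -0.0164  0.1698] rpy [-3.1411e+00 -2.0000e-04  1.5002e+00] q [-0.09  0.37  1.55  0.    1.21 -0.02] F [ 0.7 -0.1 -2.9] w 0.0599 19.9972602725029
[-0.0032, 0.0045, 0.2393] [-0.0001, -0.0, 0.0006]
[-0.0033, 0.0046, 0.4541] [-0.0001, -0.0, 0.0006]
```

>>> {"fn": "play_rows", "kwargs": {
  "motion": [
    [[-0.003, 0.004, 0.06, 0, 0, 0.0005, 0.1], [-0.003, 0.004, 0.14, 0, 0, 0.0005, 0.1], [-0.003, 0.004, 0.21, 0, 0, 0.0005, 0.1], [-0.003, 0.004, 0.24, 0, 0, 0.0005, 0.1], [-0.003, 0.004, 0.24, 0, 0, 0.0005, 0.1], [-0.003, 0.004, 0.24, 0, 0, 0.0005, 0.1]]
  ]
}}

```text
time_s: 16.8
ee_pos: [0.5623, -0.018, 0.1108]
eef_rot: [3.141, 0.0, 1.497]
force: [0.2, 0.0, -1.7]
grip_width: 0.0601
grip_force: 20.0
```

```bash
python3 go.py .5616 -.0174 .085 1.4965  .5616 -.0174 .0563 1.4965
```

```text
t 16.8 p [ 0.5623 -0.018   0.1108] rpy [3.1406 0.     1.4965] q [-0.1   0.44  1.6  -0.    1.09 -0.02] F [ 0.2  0.  -1.7] w 0.0601 19.997093081474304
[0.0023, -0.0029, 0.1031] [0.0002, 0.0, 0.0]
[0.0023, -0.003, 0.2179] [0.0002, 0.0, 0.0]
```

>>> {"fn": "play_rows", "kwargs": {
  "motion": [
    [[0.0015, -0.003, 0.02, 0, 0, 0, 0.1], [0.0015, -0.003, 0.04, 0, 0, 0, 0.1], [0.0015, -0.003, 0.06, 0, 0, 0, 0.1], [0.0015, -0.003, 0.08, 0, 0, 0, 0.1], [0.0015, -0.003, 0.1, 0, 0, 0, 0.1], [0.0015, -0.003, 0.1, 0, 0, 0, 0.1]]
  ]
}}

```text
time_s: 17.4
ee_pos: [0.5608, -0.0179, 0.0841]
eef_rot: [-3.14, -0.0, 1.496]
force: [-0.1, -0.3, -2.4]
grip_width: 0.0601
grip_force: 20.0
```

>>> {"fn": "play_rows", "kwargs": {
  "motion": [
    [[0, 0, 0.02, 0, 0, 0, 0.1], [0, 0, 0.04, 0, 0, 0, 0.1], [0, 0, 0.06, 0, 0, 0, 0.1], [0, 0, 0.08, 0, 0, 0, 0.1], [0, 0, 0.095, 0, 0, 0, 0.1], [0, 0, 0.104, 0, 0, 0, 0.1], [0, 0, 0.11, 0, 0, 0, 0.1], [0, 0, 0.11, 0, 0, 0, 0.1]]
  ]
}}

```text
time_s: 18.2
ee_pos: [0.5612, -0.0179, 0.0573]
eef_rot: [-3.141, 0.0, 1.496]
force: [-0.4, -0.6, -1.7]
grip_width: 0.0597
grip_force: 20.0
```

Just above the floor, so a little further down and then release.

>>> {"fn": "play_rows", "kwargs": {
  "motion": [
    [[0, 0, 0.003, 0, 0, 0, 0.1], [0, 0, 0.005, 0, 0, 0, 0.1], [0, 0, 0.005, 0, 0, 0, 0.1]]
  ]
}}

```text
time_s: 18.5
ee_pos: [0.5613, -0.0179, 0.0563]
eef_rot: [3.141, 0.0, 1.496]
force: [-1.0, -0.8, -1.4]
grip_width: 0.0595
grip_force: 20.0
```

>>> {"fn": "play_rows", "kwargs": {
  "motion": [
    [[0, 0, 0.003, 0, 0, 0, 0.1], [0, 0, 0.006, 0, 0, 0, 0.1], [0, 0, 0.006, 0, 0, 0, 0.1]]
  ]
}}

```text
time_s: 18.8
ee_pos: [0.5613, -0.0179, 0.0562]
eef_rot: [3.141, 0.0, 1.496]
force: [-9.9, -0.1, 16.7]
grip_width: 0.0599
grip_force: 20.0
```

Seated with 16.7 N of contact. Ease off, open, and rise.

>>> {"fn": "play_rows", "kwargs": {
  "motion": [
    [[0, 0, -0.005, 0, 0, 0, 0.1], [0, 0, -0.005, 0, 0, 0, 0.3], [0, 0, -0.005, 0, 0, 0, 0.6], [0, 0, -0.005, 0, 0, 0, 0.8], [0, 0, -0.005, 0, 0, 0, 0.8], [0, 0, -0.06, 0, 0, 0, 0.8], [0, 0, -0.2, 0, 0, 0, 0.8], [0, 0, -0.36, 0, 0, 0, 0.8], [0, 0, -0.45, 0, 0, 0, 0.8], [0.1, 0, -0.45, 0, 0, 0, 0.4]]
  ]
}}

```text
time_s: 19.8
ee_pos: [0.5645, 0.0056, 0.1721]
eef_rot: [3.135, 0.0, 1.494]
force: [0.7, 0.4, 0.0]
grip_width: 0.0797
grip_force: 0.0
```

```bash
python3 go.py .568 .0895 .17 1.4965 .568 .0895 .103 1.4965; python3 - <<'E'
from h import *
a=shot('scene','s6')['frame'][120:220,250:400]; b=shot('top','t6')['frame'][170:270,300:450]
cv2.imwrite('pics/c6.png',cv2.resize(np.hstack([a,b]),(800,267),interpolation=2)[:,:,::-1])
E
```

```text
t 19.8 p [0.5645 0.0056 0.1721] rpy [3.1349e+00 2.0000e-04 1.4936e+00] q [-0.05  0.38  1.55 -0.    1.21  0.02] F [0.7 0.4 0. ] w 0.0797 0.0
[0.3357, -0.0118, 0.0081] [0.0011, 0.0, -0.0005]
[0.3358, -0.0136, 0.2761] [0.0011, 0.0, -0.0005]
```

View pics/c6.png

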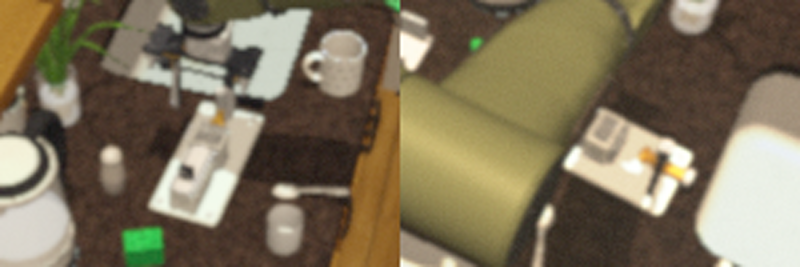

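The cassette sits in the bay, with its grille visible at about (605,125) in the top crop. Turning to take the lock block.

>>> {"fn": "play_rows", "kwargs": {
  "motion": [
    [[0.1, -0.003, 0, 0, 0, -0.023, 0], [0.2, -0.006, 0, 0, 0, -0.046, 0], [0.3, -0.012, 0, 0, 0, -0.069, 0], [0.336, -0.012, 0, 0, 0, -0.092, 0], [0.336, -0.012, 0, 0, 0, -0.115, 0], [0.336, -0.012, 0, 0, 0, -0.138, 0], [0.336, -0.012, 0, 0, 0, -0.161, 0], [0.336, -0.012, 0, 0, 0, -0.184, 0], [0.336, -0.012, 0, 0, 0, -0.207, 0], [0.336, -0.012, 0, 0, 0, -0.23, 0]]
  ]
}}

```text
time_s: 20.9
ee_pos: [0.5662, 0.0905, 0.1674]
eef_rot: [-3.141, -0.0, 2.947]
force: [-1.0, 0.1, -0.1]
grip_width: 0.047
grip_force: 0.0
```

```bash
python3 go.py .568 .0895 .17 3.0676 .568 .0895 .103 3.0676
```

```text
t 20.9 p [0.5662 0.0905 0.1674] rpy [-3.1413e+00 -4.0000e-04  2.9472e+00] q [ 0.09  0.4   1.52 -0.    1.22 -1.28] F [-1.   0.1 -0.1] w 0.047 0.0
[-0.0077, -0.0026, -0.0104] [-0.0, -0.0001, -0.0192]
[-0.0078, -0.0025, 0.2576] [-0.0, -0.0001, -0.0192]
```

>>> {"fn": "play_rows", "kwargs": {
  "motion": [
    [[-0.005, -0.002, 0, 0, 0, -0.019, 0], [-0.005, -0.002, 0.06, 0, 0, -0.019, 0], [-0.005, -0.002, 0.14, 0, 0, -0.019, 0], [-0.005, -0.002, 0.2, 0, 0, -0.019, 0], [-0.005, -0.002, 0.25, 0, 0, -0.019, 0], [-0.005, -0.002, 0.25, 0, 0, -0.019, -0.5], [-0.005, -0.002, 0.25, 0, 0, -0.019, -1], [-0.005, -0.002, 0.25, 0, 0, -0.019, -1], [-0.005, -0.002, 0.25, 0, 0, -0.019, -1], [-0.005, -0.002, 0.25, 0, 0, -0.019, -1]]
  ],
  "grip_force": 20
}}

```text
time_s: 21.9
ee_pos: [0.5677, 0.0894, 0.1054]
eef_rot: [-3.14, 0.001, 3.061]
force: [-2.3, -5.5, 1.0]
grip_width: 0.0142
grip_force: 20.0
```

>>> {"fn": "play_rows", "kwargs": {
  "motion": [
    [[0, -0.02, 0, 0, 0, 0, -1], [0, -0.05, 0, 0, 0, 0, -1], [0, -0.08, 0, 0, 0, 0, -1], [0, -0.11, 0, 0, 0, 0, -1], [0, -0.14, 0, 0, 0, 0, -1], [0, -0.17, 0, 0, 0, 0, -1], [0, -0.184, 0, 0, 0, 0, -1], [0, -0.184, 0, 0, 0, 0, -1]]
  ]
}}

```text
time_s: 22.7
ee_pos: [0.5644, 0.0433, 0.1053]
eef_rot: [-3.141, 0.002, 3.06]
force: [4.9, -2.0, 5.2]
grip_width: 0.0136
grip_force: 20.0
```

>>> {"fn": "play_rows", "kwargs": {
  "motion": [
    [[0, -0.008, 0, 0, 0, 0, -1], [0, -0.016, 0, 0, 0, 0, -1], [0, -0.022, 0, 0, 0, 0, -1], [0, -0.022, 0, 0, 0, 0, -1]]
  ]
}}

```text
time_s: 23.1
ee_pos: [0.5641, 0.0393, 0.1054]
eef_rot: [3.14, 0.003, 3.06]
force: [5.9, 7.8, 4.2]
grip_width: 0.014
grip_force: 20.0
```

>>> {"fn": "play_rows", "kwargs": {
  "motion": [
    [[0, -0.005, 0, 0, 0, 0, -1], [0, -0.005, 0, 0, 0, 0, -1], [0, 0, 0, 0, 0, 0, -0.9], [0, 0, 0, 0, 0, 0, -0.4], [0, 0, 0, 0, 0, 0, -0.2], [0, 0, -0.12, 0, 0, 0, -0.2], [0, 0, -0.26, 0, 0, 0, -0.2], [0, 0, -0.36, 0, 0, 0, -0.2], [0, 0, -0.36, 0, 0, 0, -0.2]]
  ]
}}

```text
time_s: 24.0
ee_pos: [0.5641, 0.0386, 0.1978]
eef_rot: [3.141, 0.004, 3.06]
force: [1.6, -0.4, -0.6]
grip_width: 0.0376
grip_force: 0.0
```

```bash
python3 - <<'E'
from sdf import *
for n in('scene','top'): shot(n,n+'7')
c,s=np.cos(-.0745),np.sin(-.0745)
for f in('scene0','top0','top2','top7','scene7'):
    p,k=pts([f],(.46,.60,-.16,-.08),(.062,.1)); dk=k.max(1)<95; p=p[dk]
    q=p-[.5613,-.0174,0]; q=np.c_[c*q[:,0]+s*q[:,1],-s*q[:,0]+c*q[:,1],q[:,2]]
    if len(q)>4:
        l=cv2.fitLine(q[:,:2].astype(np.float32),cv2.DIST_HUBER,0,.01,.01).ravel(); print(f,len(q),l.round(4),q.min(0).round(3),q.max(0).round(3))
a=np.load('pics/scene7.npz')['frame'][120:220,270:420]; b=np.load('pics/top7.npz')['frame'][180:270,340:475]
cv2.imwrite('pics/c7.png',cv2.resize(np.hstack([cv2.resize(a,(400,267)),cv2.resize(b,(400,267),interpolation=2)]),(800,267))[:,:,::-1])
E
```

```text
scene0 52 [ 0.9869  0.1616 -0.0354 -0.0944] [-0.064 -0.104  0.065] [-0.006 -0.086  0.092]
top0 8 [ 0.9967  0.0806 -0.0206 -0.1002] [-0.035 -0.103  0.083] [-0.009 -0.097  0.094]
top2 16 [ 0.9863  0.1648 -0.0208 -0.0988] [-0.053 -0.104  0.078] [ 0.    -0.093  0.093]
top7 8 [ 0.9967  0.0807 -0.0204 -0.1002] [-0.032 -0.103  0.084] [-0.01  -0.097  0.093]
scene7 51 [ 0.9866  0.1632 -0.0358 -0.0942] [-0.064 -0.102  0.062] [-0.007 -0.084  0.094]
```

View pics/c7.png

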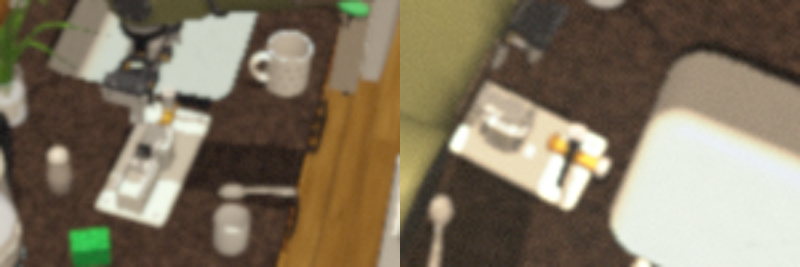

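The lock block has moved over towards the bay, at about (143,150) in the scene crop, and the black lever points to the front at about (565,170) in the top crop. Next I'll work out the lever's push path.

```bash
cat > lev.py <<'E'
import numpy as np,sys
PSI=-.0745; O=np.array([.5613,-.0176]); AX=np.array([.008,-.095]); Rr=np.array([[np.cos(PSI),-np.sin(PSI)],[np.sin(PSI),np.cos(PSI)]])
def pose(th,extra=0,r=.05):
    u=-np.array([np.cos(th),np.sin(th)]);n=np.array([-np.sin(th),np.cos(th)])
    d=.0125*abs(np.cos(th))+.008*abs(np.sin(th))+.0055+extra
    return O+Rr@(AX+r*u+d*n)
E
python3 - <<'E'
from sdf import *
from lev import pose
c,s=np.cos(-.0745),np.sin(-.0745)
for f,o in(('scene0',(.563,-.0138)),('top0',(.5605,-.0148))):
    p,k=pts([f],(.5,.62,-.2,-.06),(.02,.1)); k=k.astype(int); y=(k[:,0]-k[:,2]>60); p=p[y]
    q=p-[*o,0]; q=np.c_[c*q[:,0]+s*q[:,1],-s*q[:,0]+c*q[:,1],q[:,2]]
    print(f,len(q),np.median(q,0).round(4),q.min(0).round(3),q.max(0).round(3))
w=pose(.16,.012); print(w)
import subprocess
print(subprocess.run(['python3','go.py',str(w[0]),str(w[1]),'.15','3.0676',str(w[0]),str(w[1]),'.089','3.0676'],capture_output=True,text=True).stdout)
E
```

```text
scene0 27 [ 0.0061 -0.0832  0.0394] [-0.001 -0.094  0.022] [ 0.016 -0.059  0.05 ]
top0 76 [ 0.0036 -0.1083  0.0376] [-0.022 -0.139  0.023] [ 0.018 -0.066  0.091]
[ 0.50973242 -0.0862005 ]
t 24.1 p [0.5629 0.0386 0.1941] rpy [-3.1415e+00 -8.0000e-04  3.0601e+00] q [ 0.    0.36  1.52 -0.    1.27 -1.49] F [-1.1 -0.3 -0.2] w 0.0372 0.0
[0.1713, -0.515, 0.1767] [-0.0, -0.0001, -0.0012]
[0.1711, -0.515, 0.4207] [-0.0, -0.0001, -0.0012]
```

>>> {"fn": "play_rows", "kwargs": {
  "motion": [
    [[0.04, -0.12, 0.04, 0, 0, -0.001, -1], [0.08, -0.26, 0.08, 0, 0, -0.001, -1], [0.12, -0.4, 0.12, 0, 0, -0.001, -1], [0.165, -0.5, 0.17, 0, 0, -0.001, -1], [0.171, -0.515, 0.18, 0, 0, -0.001, -1], [0.171, -0.515, 0.26, 0, 0, -0.001, -1], [0.171, -0.515, 0.34, 0, 0, -0.001, -1], [0.171, -0.515, 0.4, 0, 0, -0.001, -1], [0.171, -0.515, 0.42, 0, 0, -0.001, -1], [0.171, -0.515, 0.42, 0, 0, -0.001, -1]]
  ]
}}

```text
time_s: 25.1
ee_pos: [0.51, -0.0854, 0.0889]
eef_rot: [3.141, -0.002, 3.067]
force: [-0.1, -0.1, 0.6]
grip_width: 0.0008
grip_force: 0.0
```

```bash
python3 - <<'E'
from lev import *
import subprocess
a=[]
for th in (.16,.3,.45,.6,.75,.9,1.05,1.2,1.35,1.5,1.6): a+=[*pose(th),.089,3.0676]
print(subprocess.run(['python3','go.py']+[str(x) for x in a],capture_output=True,text=True).stdout)
E
```

```text
t 25.1 p [ 0.51   -0.0854  0.0889] rpy [ 3.1412e+00 -2.0000e-03  3.0672e+00] q [-0.24  0.39  1.75  0.    1.01 -1.73] F [-0.1 -0.1  0.6] w 0.0008 0.0
[-0.0069, -0.0506, -0.0004] [0.0001, -0.0003, -0.0001]
[-0.0021, -0.0777, -0.0004] [0.0001, -0.0003, -0.0001]
[-0.0012, -0.1084, -0.0004] [0.0001, -0.0003, -0.0001]
[-0.0055, -0.1401, -0.0004] [0.0001, -0.0003, -0.0001]
[-0.0154, -0.1718, -0.0005] [0.0001, -0.0003, -0.0001]
[-0.031, -0.2023, -0.0005] [0.0001, -0.0003, -0.0001]
[-0.0523, -0.2306, -0.0006] [0.0001, -0.0003, -0.0001]
[-0.0789, -0.2553, -0.0006] [0.0001, -0.0003, -0.0001]
[-0.1101, -0.2754, -0.0007] [0.0001, -0.0003, -0.0001]
[-0.1451, -0.2897, -0.0008] [0.0001, -0.0003, -0.0001]
[-0.1669, -0.2958, -0.0008] [0.0001, -0.0003, -0.0001]
```

>>> {"fn": "play_rows", "kwargs": {
  "motion": [
    [[-0.005, -0.03, 0, 0, 0, 0, -1], [-0.006, -0.051, 0, 0, 0, 0, -1], [-0.002, -0.078, 0, 0, 0, 0, -1], [-0.001, -0.108, 0, 0, 0, 0, -1], [-0.006, -0.14, 0, 0, 0, 0, -1], [-0.015, -0.172, 0, 0, 0, 0, -1], [-0.031, -0.202, 0, 0, 0, 0, -1], [-0.031, -0.202, 0, 0, 0, 0, -1]]
  ]
}}

```text
time_s: 25.9
ee_pos: [0.5145, -0.138, 0.0896]
eef_rot: [-3.141, 0.0, 3.066]
force: [-0.4, -0.4, 0.1]
grip_width: 0.0003
grip_force: 0.0
```

```bash
python3 - <<'E'
from lev import *
import subprocess
a=[]
for th in (.9,1.05,1.2,1.35,1.5,1.6,1.7): a+=[*pose(th),.089,3.0676]
print(subprocess.run(['python3','go.py']+[str(x) for x in a],capture_output=True,text=True).stdout)
E
```

```text
t 25.9 p [ 0.5145 -0.138   0.0896] rpy [-3.1412e+00  1.0000e-04  3.0659e+00] q [-0.33  0.41  1.7  -0.    1.02 -1.83] F [-0.4 -0.4  0.1] w 0.0003 0.0
[0.0027, 0.006, 0.0025] [-0.0001, 0.0, -0.0003]
[-0.0186, -0.0222, 0.0026] [-0.0001, 0.0, -0.0003]
[-0.0452, -0.0469, 0.0026] [-0.0001, 0.0, -0.0003]
[-0.0765, -0.0669, 0.0026] [-0.0001, 0.0, -0.0003]
[-0.1115, -0.0812, 0.0026] [-0.0001, 0.0, -0.0003]
[-0.1334, -0.0872, 0.0026] [-0.0001, 0.0, -0.0003]
[-0.149, -0.0918, 0.0026] [-0.0001, 0.0, -0.0003]
```

```bash
python3 - <<'E'
from sdf import *
c,s=np.cos(-.0745),np.sin(-.0745)
for n,o in(('scene',(.563,-.0138)),('top',(.5605,-.0148))):
    shot(n,n+'8')
    p,k=pts([n+'8'],(.44,.60,-.22,-.07),(.055,.1)); dk=k.max(1)<95
    q=p-[*o,0]; q=np.c_[c*q[:,0]+s*q[:,1],-s*q[:,0]+c*q[:,1],q[:,2]]
    print(n,dk.sum(),(q[dk]*1000).astype(int).tolist())
E
```

```text
scene 17 [[-10, -114, 90], [-12, -125, 80], [-17, -123, 84], [-19, -132, 77], [-3, -105, 89], [-6, -113, 83], [-11, -111, 87], [-15, -114, 85], [-18, -121, 80], [-21, -129, 73], [-6, -112, 77], [-10, -116, 75], [-14, -120, 73], [-6, -99, 83], [-7, -110, 73], [-11, -113, 72], [-6, -112, 64]]
top 26 [[-29, -139, 87], [-26, -146, 90], [-31, -141, 85], [-31, -144, 89], [-25, -147, 82], [-25, -151, 85], [-30, -139, 71], [-31, -142, 77], [-32, -146, 83], [-35, -150, 92], [-29, -153, 84], [-30, -140, 64], [-34, -144, 75], [-34, -148, 80], [-38, -151, 91], [-31, -154, 81], [-33, -158, 88], [-35, -146, 69], [-35, -149, 74], [-37, -153, 81], [-37, -156, 86], [-34, -151, 65], [-40, -155, 80], [-35, -158, 73], [-37, -152, 61], [-38, -156, 69]]
```

The lever is now at about 0.95 rad and turning freely, so I'll carry on.

>>> {"fn": "play_rows", "kwargs": {
  "motion": [
    [[-0.018, -0.022, 0, 0, 0, 0, -1], [-0.045, -0.047, 0, 0, 0, 0, -1], [-0.076, -0.067, 0, 0, 0, 0, -1], [-0.111, -0.081, 0, 0, 0, 0, -1], [-0.118, -0.083, 0, 0, 0, 0, -1], [-0.118, -0.083, 0, 0, 0, 0, -1]]
  ]
}}

```text
time_s: 26.6
ee_pos: [0.5424, -0.16, 0.0895]
eef_rot: [-3.141, 0.0, 3.067]
force: [0.1, -0.3, 0.5]
grip_width: 0.0006
grip_force: 0.0
```

Now push gently towards world +x until the stop shows in the force.

>>> {"fn": "play_rows", "kwargs": {
  "motion": [
    [[-0.01, 0, 0, 0, 0, 0, -1], [-0.02, 0, 0, 0, 0, 0, -1], [-0.02, 0, 0, 0, 0, 0, -1]]
  ]
}}

```text
time_s: 26.9
ee_pos: [0.5465, -0.1601, 0.0896]
eef_rot: [-3.142, -0.002, 3.067]
force: [-6.7, -0.6, 2.0]
grip_width: 0.0008
grip_force: 3.4
```

>>> {"fn": "play_rows", "kwargs": {
  "motion": [
    [[-0.006, 0, 0, 0, 0, 0, -1], [-0.012, 0, 0, 0, 0, 0, -1], [-0.012, 0, 0, 0, 0, 0, -1]]
  ]
}}

```text
time_s: 27.2
ee_pos: [0.547, -0.1602, 0.0896]
eef_rot: [3.141, -0.009, 3.067]
force: [-29.4, 0.6, 16.0]
grip_width: 0.0004
grip_force: 14.6
```

Firm stop reached. Backing away and rising clear.

>>> {"fn": "play_rows", "kwargs": {
  "motion": [
    [[0.03, 0, 0, 0, 0, 0, -1], [0.08, 0, 0, 0, 0, 0, -1], [0.1, 0, -0.1, 0, 0, 0, -1], [0.1, 0, -0.26, 0, 0, 0, -1], [0.2, 0, -0.44, 0, 0, 0, -1], [0.35, 0, -0.5, 0, 0, 0, -1], [0.45, 0, -0.5, 0, 0, 0, -1], [0.45, 0, -0.5, 0, 0, 0, -1], [0.45, 0, -0.5, 0, 0, 0, -1]]
  ]
}}

```text
time_s: 28.1
ee_pos: [0.4382, -0.152, 0.2152]
eef_rot: [-3.141, 0.002, 3.067]
force: [-0.2, 0.1, 0.4]
grip_width: 0.0007
grip_force: 0.0
```

```bash
python3 go.py; python3 - <<'E'
from sdf import *
c,s=np.cos(-.0745),np.sin(-.0745)
for n,o in(('scene',(.563,-.0138)),('top',(.5605,-.0148))):
    shot(n,n+'9')
    d=dict(np.load(f'pics/{n}9.npz'))
    def U(box,z):
        p,k=pts([n+'9'],box,z); q=p-[*o,0]; return np.c_[c*q[:,0]+s*q[:,1],-s*q[:,0]+c*q[:,1],q[:,2]],k
    q,k=U((.48,.62,-.22,-.07),(.06,.1)); q=q[k.max(1)<95]
    if len(q)>3: print(n,'lever',len(q),cv2.fitLine(q[:,:2].astype(np.float32),cv2.DIST_HUBER,0,.01,.01).ravel().round(3),q.min(0).round(3),q.max(0).round(3))
    q,k=U((.5,.62,-.05,.12),(.092,.112)); print(n,'block',len(q),np.median(q,0).round(4) if len(q) else 0)
    q,k=U((.51,.61,-.06,.03),(.055,.09)); q=q[abs(q[:,1])<.02]
    for sgn in(-1,1):
        e=q[(sgn*q[:,0]>.018)&(abs(q[:,0])<.032)]; print(n,'cass end z',sgn,len(e),np.median(e,0).round(4) if len(e) else 0)
E
```

```text
t 28.1 p [ 0.4382 -0.152   0.2152] rpy [-3.1412e+00  1.5000e-03  3.0666e+00] q [-0.41  0.11  1.77  0.    1.26 -1.91] F [-0.2  0.1  0.4] w 0.0007 0.0
scene lever 8 [ 0.042 -0.999  0.007 -0.139] [ 0.005 -0.16   0.082] [ 0.01  -0.124  0.088]
scene block 22 [-0.0029  0.0584  0.1006]
scene cass end z -1 24 [-0.0241  0.0061  0.0658]
scene cass end z 1 14 [0.0233 0.0026 0.0664]
top block 16 [0.0032 0.0566 0.1022]
top cass end z -1 0 0
top cass end z 1 0 0
```

The lever lies in line with the unit's -y, the block is at the closed stop, and the cassette top is level at about 66 mm. Handing in.

```bash
python3 -c "
from station import workorder
print(workorder.hand_in())"
```

```text
the job is handed in; nothing more can be done
None
```

The job is handed in at about 28 s of the 72 s allowed: by the final measurements the cassette is seated level in the bay and released, the lock is at its closed stop, the valve lever is at its open stop and the arm is clear; the hand-in returned no verdict.

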